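# Load the slide carton onto the roller feeder

### The arm

A 6-joint arm with a two-finger parallel gripper is mounted at the origin on the work surface. World frame = base frame: x ahead of the robot, y to its left, z up, the work surface at z = 0. Lengths are in mm, angles in degrees, forces in N, time in s.
With the tool pointing down it reaches from about 300 to 850 mm from the base axis. Payload 4.2 kg.
Tool frame: the origin (TCP) lies between the finger pads; the fingertips stand 22 mm ahead of it and the grasp point (between the pads) lies 3 mm ahead of it (env.finger_overhang is the distance from the TCP to the fingertips, in mm); z points along the fingers, y is the line along which they close (so a half turn about z gives the same grasp; the last joint's range is limited). The gripper opens to 91 mm and grips with 3 to 60 N. Pads are 32 mm wide; open, the fingers measure 118 mm over their backs; the gripper's body (76 mm by 178 mm) begins 60 mm behind the grasp point.
Start: joints at [73.969, 18.312, 89.639, -0, 72.044, -1.146], TCP at [147.711, 555.718, 235.976] pointing down, gripper open.
Joint ranges: [-177.97, 177.97], [-48.28, 115.42], [12.27, 149.76], [-77.06, 257.06], [2.81, 150.46], [-146.56, 146.56]. Speed limits (degrees/s): [147.25, 147.25, 180, 180, 180, 180].

### API

Orientations are given as [roll, pitch, yaw] about the fixed x, y, z axes, in that order (R = Rz(yaw) Ry(pitch) Rx(roll)).
In Python, from workcell import state, cams, ticket, look_for, outline_of, env gives the robot as it stands.
- The arm moves only by the tool servo_tool, never from a script. Its argument "steps" is a list of rows, each a list of 3 entries, a list of its own where there are three numbers: the closure in counts, from 0 (fully open) to 255 (shut), then the shift along the tool's x, y, z in mm, then the turn, a rotation vector about the tool's x, y, z in rad. A call has exactly 10 rows; each row shifts and turns the commanded pose from where the row before left it, along the tool's axes as they then stand; what a row does not reach is not made up. A row lasts 1/10 s, in which the tool goes at most 50 mm and 8.59 degrees, less where a joint would pass 70% of its speed; a pose out of reach is approached as far as the arm can. A call with a gripper value outside its range is refused whole. The fingers move at their own pace and stop on an object; "squeeze" is the grip in N (left out, the last holds). Time passes only in rows, so rows that do not move let the fingers close, or fill a call up. It gives the time, the measured TCP pose, the force, the opening and the grip force at its end, in the units of the state.
- state(): the state, without advancing time (a new reading comes with each control period).
- cams.grab_frame(name): name is "side" or "top"; returns a dict with "color" (480x640x3 uint8, red, green, blue), "z_map" (480x640 float32, mm along the optical axis (not along the pixel's ray), 0 where there is no reading), "fovy" (degrees; the focal length in pixels is half the picture's height over the tangent of half this angle, whatever the lens; pixels are square), "cx", "cy" (the principal point, pixels), "eye" and "rotation" of the camera in the world. Camera axes: x right, y up, looking along -z (the intrinsics and any distortion apply to the point x, -y, -z); pixel columns grow to the right and rows downward; lengths in mm; the calibration is good to about 2 mm. A picture is of the moment at which its call begins.
- ticket.job_done(): hands the job in; it is judged then, once.
Trained networks look in a picture, given as the dict that the camera call returned (one of the last four; its "shot" number tells which), for a name from the list of things; names that differ only in an ending like _2 or _b are one class to them, and where a whole thing is asked for, a point or a joint stands for the part that bears it (a point fixed in the world has none). Each returns a list of dicts, best first, with "confidence" (0 to 1); they miss things now and then, are a little off and sometimes report something else, mostly with a low value. They report only what shows in the picture. A call takes as long as a camera call. They do not tell look-alikes from the thing itself.
- look_for(picture, thing): "at" ([column, row] in pixels, amid what is visible of it).
- outline_of(picture, thing): "pixels" (480x640 bool, what is visible of it) and "at" ([column, row] in pixels, amid what is visible of it).
The state is a dict: "time_s": time; "qpos": joint angles; "qvel": joint speeds; "effort": joint torques, N m; "ee_pos": TCP position; "ee_rot": TCP orientation; "force": force on the tool from outside, world axes, zero at the start; "torque": the same for the moment, N m; "gripper_width": finger opening in mm; "gripper_force": force on a finger pad.
Only numpy, scipy, OpenCV 4.12 (cv2) and the standard library are available. Lean on these libraries where they do the work, as an engineer would, in place of code of your own. Each camera call takes 0.05 s, during which the arm holds its last target. There are 200 camera calls.

### The job

Restock the microscope's gravity feeder: set the green carton lengthwise on the upper end of the sloped rollers, between the side guides, and lower it right down onto them before letting go, so that it rolls down by itself and comes to rest against the stop. Do not carry or push it down the lane, and leave the red case and the white carton where they stand.

Things in the scene. Friction and masses are not known exactly. Their poses are not given: they have to be found in the camera images.
- green_carton: green slide carton with white labels on its top and long sides: 90 mm long (own x), 52 wide (y), 60 high (z), 0.15 to 0.4 kg, standing on the bench. Origin: centre of its underside. Either end may go first. Let go on the rollers it sets off downhill at once, takes 1 to 2 s, and home at the stop its centre is at lane x = 105 mm
- lane: fixed lane of 16 free steel rollers between guides with yellow edges. Origin: mid-lane, on the roller tops (75 mm above the bench). x: downhill, 8 deg below level; y: across; z: up, square to the rollers. Rollers x = -165 to 145 mm; black stop's face at x = 150, 30 mm high. Guides 76 mm apart, 6 thick, 12 to 15 above the rollers; upper end open. Set the carton's centre at about x = -100, y = 0
- red_case: bystander: red case with two yellow stripes, same size and origin as the green carton; not to be moved
- white_carton: bystander: white carton with one blue band, same size and origin as the green carton; not to be moved
Things that resemble listed ones, but are neither listed nor needed, are in the scene too. Of the things that look like the green_carton, the larger one is meant.

How it is judged:
By the outcome, as a careful person would: the job done as asked, in the order asked, and still so for the second after the job is handed in, with the robot touching nothing.
It also fails if it takes over 37 s, if anything falls off the work surface, if the arm or the gripper's body presses on something with over 40 N, if the wrist force passes 120 N, or if a joint passes its speed limit or range.

## Working session

There is one attempt and no reset: what is moved stays moved. The work goes in short steps, Python scripts to look and compute and a tool call to move; the robot and the scene stay as the last step left them, time stands still between calls to the robot, and variables do not carry over. Pictures are saved under pics/ and viewed, at most 10 in all, crops included, and the job is handed in when it is done.

Besides the shell and the picture viewer there is one more tool, called after "Request:" in YAML: its name, and indented under it one key for each argument. servo_tool: Moves the arm, as the interface text tells. Its arguments: {"type":"object","properties":{"steps":{"type":"array","items":{"type":"array"}},"squeeze":{"type":"number"}},"required":["steps"]}

```bash
mkdir -p pics; ls; cat > h.py <<'E'
import numpy as np, cv2
from workcell import state, cams, ticket, look_for, outline_of, env
def pts(f):
    H=f["color"].shape[0]; fl=H/2/np.tan(np.radians(f["fovy"])/2)
    v,u=np.mgrid[0:480,0:640]; z=f["z_map"]
    c=np.stack([(u-f["cx"])/fl*z,-(v-f["cy"])/fl*z,-z],-1)
    return c@np.array(f["rotation"]).T+np.array(f["eye"])
def save(n,im): cv2.imwrite("pics/"+n,im[...,::-1])
E
python3 - <<'E'
from h import *
ims=[]
for n in("top","side"):
    f=cams.grab_frame(n); ims.append(f["color"]); P=pts(f); print(n,{k:(v if k not in("color","z_map") else None) for k,v in f.items()})
    for t in("green_carton","lane","red_case","white_carton"):
        for o in outline_of(f,t):
            m=o["pixels"]&(f["z_map"]>0); Q=P[m]
            print(t,round(o["confidence"],2),np.round(o["at"]),m.sum(),np.round(np.percentile(Q,[2,50,98],axis=0)).tolist() if m.sum() else "")
    save(n+"0.png",f["color"])
print(state())
E
```

```text
picsTraceback (most recent call last):
  File "<stdin>", line 4, in <module>
  File "h.py", line 7, in pts
    return c@np.array(f["rotation"]).T+np.array(f["eye"])
           ~~~~~~~~~~~~~~~~~~~~~~~~~~~^~~~~~~~~~~~~~~~~~~
ValueError: operands could not be broadcast together with shapes (480,640) (3,)
```

```bash
sed -i 's/np.array(f\["rotation"\]).T/Rotation.from_euler("xyz",f["rotation"],degrees=True).as_matrix().T/; 1a from scipy.spatial.transform import Rotation' h.py
python3 - <<'E'
from h import *
for n in("top","side"):
    f=cams.grab_frame(n); print(n,{k:v for k,v in f.items() if k not in("color","z_map")})
    P=pts(f)
    for t in("green_carton","lane","red_case","white_carton"):
        for o in outline_of(f,t):
            m=o["pixels"]&(f["z_map"]>0); Q=P[m]
            print(t,round(o["confidence"],2),np.round(o["at"]),m.sum(),np.round(np.percentile(Q,[2,50,98],axis=0)).tolist() if m.sum() else "")
    save(n+"0.png",f["color"])
print(state())
E
```

```text
top {'fovy': 53.59269674229266, 'cx': 320.8572637062818, 'cy': 243.10309932096376, 'eye': array([416.5386424 ,  62.46861532, 988.53377769]), 'rotation': array([  7.7761061 ,   0.29708209, -89.85168462]), 'shot': 2}
green_carton 0.78 [226. 200.] 634 [[616.0, 235.0, 3.0], [634.0, 263.0, 40.0], [657.0, 294.0, 44.0]]
green_carton 0.61 [272. 202.] 1342 [[582.0, 130.0, 10.0], [622.0, 159.0, 60.0], [669.0, 190.0, 64.0]]
lane 0.58 [484. 247.] 7949 [[487.0, -402.0, 1.0], [536.0, -246.0, 76.0], [580.0, -81.0, 108.0]]
red_case 0.73 [194. 284.] 1494 [[422.0, 292.0, 10.0], [464.0, 323.0, 60.0], [509.0, 360.0, 64.0]]
white_carton 0.66 [309. 295.] 1172 [[403.0, 59.0, 57.0], [445.0, 90.0, 61.0], [486.0, 122.0, 64.0]]
side {'fovy': 54.467002516966645, 'cx': 320.67673890760096, 'cy': 244.64341721285035, 'eye': array([ 188.90277177, -575.02286128,  719.53648888]), 'rotation': array([ 48.20849239,  -0.45982082, -30.12463083]), 'shot': 3}
green_carton 0.97 [306. 196.] 453 [[615.0, 233.0, 1.0], [631.0, 260.0, 36.0], [678.0, 296.0, 42.0]]
green_carton 0.79 [321. 223.] 1387 [[581.0, 126.0, 2.0], [621.0, 140
[... 298 characters left out ...]
.0], [493.0, 128.0, 62.0]]
{'time_s': 0.55, 'qpos': array([ 7.39679795e+01,  1.83116317e+01,  8.96421421e+01, -5.59640476e-04,
        7.20437328e+01, -1.14574451e+00]), 'qvel': array([ 0.02743566,  0.05595539, -0.05451531, -0.06397376,  0.02393844,
       -0.04672024]), 'effort': array([ 2.45812325e-04, -4.12058365e+01, -2.32091743e+01,  7.27768242e-02,
        3.81605979e-02, -1.53420922e-05]), 'ee_pos': array([147.71588464, 555.69183959, 235.95728772]), 'ee_rot': array([1.79997518e+02, 5.82138991e-04, 1.65113897e+02]), 'force': array([-0.47234273,  0.39677236,  0.4220069 ]), 'torque': array([ 0.0296777 ,  0.01485248, -0.04121505]), 'gripper_force': 0.0, 'gripper_width': 90.97381354708133}
```

View pics/top0.png

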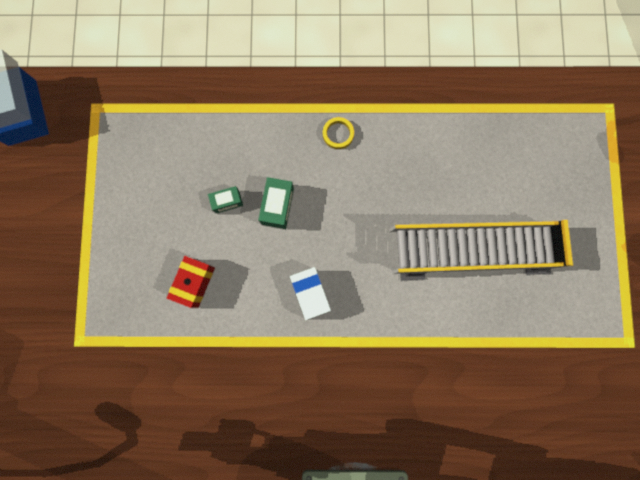

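View pics/side0.png

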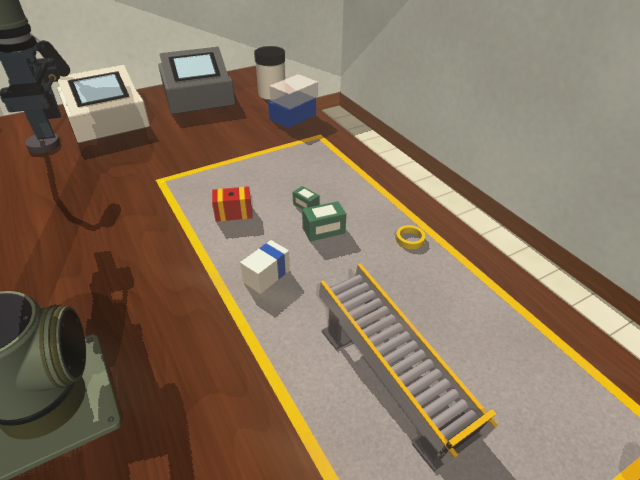

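```bash
python3 - <<'E'
from h import *
for n in("top","side"):
    f=cams.grab_frame(n); P=pts(f); C=f["color"]; V=f["z_map"]>0
    if n=="top": save("crop.png",cv2.resize(C[150:260,180:330],None,fx=4,fy=4,interpolation=cv2.INTER_CUBIC))
    for o in outline_of(f,"green_carton"):
        m=cv2.erode(o["pixels"].astype(np.uint8),np.ones((2,2)))>0
        Q=P[m&V]; zt=np.percentile(Q[:,2],90); T=Q[Q[:,2]>zt-5]
        r=cv2.minAreaRect(T[:,:2].astype(np.float32)); print(n,"carton",zt.round(1),np.round(r[0],1),np.round(r[1],1),round(r[2],1),len(T))
    f2=P.reshape(-1,3); 
    o=outline_of(f,"lane")[0]; m=o["pixels"]&V
    hsv=cv2.cvtColor(C,cv2.COLOR_RGB2HSV)
    yel=(hsv[...,0]>15)&(hsv[...,0]<35)&(hsv[...,1]>130)&(hsv[...,2]>100)
    box=(P[...,0]>470)&(P[...,0]<600)&(P[...,1]>-380)&(P[...,1]<-70)&(P[...,2]>40)&V
    Y=P[yel&box]; med=np.median(Y[:,0])
    for s,nm in((Y[:,0]<med-15,"near"),(Y[:,0]>med+15,"far")):
        g=Y[s]; 
        a=np.polyfit(g[:,1],g[:,0],1); b=np.polyfit(g[:,1],g[:,2],1)
        print(n,nm,len(g),"x at y=-100,-300",np.polyval(a,[-100,-300]).round(1),"z",np.polyval(b,[-100,-300]).round(1),"y",np.percentile(g[:,1],[0.5,99.5]).round(1))
    grey=box&~yel&(P[...,0]>510)&(P[...,0]<560)&(hsv[...,1]<60)&(P[...,2]>40)
    G=P[grey]; b=np.polyfit(G[:,1],G[:,2],1); res=G[:,2]-np.polyval(b,G[:,1])
    b2=b.copy(); b2[1]+=np.percentile(res,85)
    print(n,"roller",len(G),"z tops@-100,-300",np.polyval(b2,[-100,-300]).round(1),"slope",np.degrees(np.arctan(b[0])).round(2),"y",np.percentile(G[:,1],[0.5,99.5]).round(1))
E
```

```text
top carton 62.8 [627.5 159.8] [50.6 88.8] 79.9 1051
top carton 42.9 [637.8 265.3] [33.1 57.1] 16.7 418
top near 57 x at y=-100,-300 [485.2 488.1] z [110.7  84.9] y [-133.3  -76.4]
top far 549 x at y=-100,-300 [568.7 578.6] z [110.5  82.2] y [-377.2  -72.6]
top roller 3438 z tops@-100,-300 [97.  68.2] slope 8.2 y [-379.   -78.8]
side carton 41.3 [632.5 237.2] [112.9  54.4] 75.6 215
side carton 60.8 [626.1 156.6] [52.2 85.7] 79.3 513
side near 95 x at y=-100,-300 [485.3 490.7] z [110.5  83.4] y [-180.4  -77.3]
side far 781 x at y=-100,-300 [568.6 578.4] z [109.8  81.6] y [-378.5  -74.7]
side roller 3951 z tops@-100,-300 [95.7 68. ] slope 7.88 y [-378.6  -84.5]
```

View pics/crop.png

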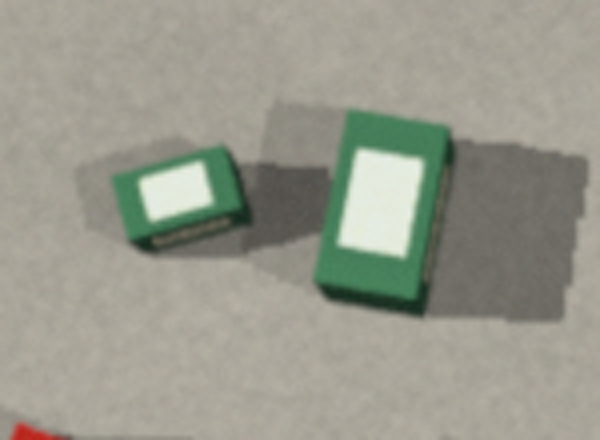

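Candidates for green_carton: the larger carton at top (276,202) / side (321,223), and the smaller look-alike at top (226,199) / side (306,196). The crop shows the one at crop (380,200) is clearly larger (90×51, 61 mm high by both views, versus about 57×33×42). I choose the larger, at (627,158), long axis at -10°.

Request:
servo_tool:
  steps:
    - [0, [-43.5, -20, 8], [0, 0, 0]]
    - [0, [-43.5, -20, 8], [0, 0, 0]]
    - [0, [-43.5, -20, 8], [0, 0, 0]]
    - [0, [-43.5, -20, 8], [0, 0, 0]]
    - [0, [-43.5, -20, 8], [0, 0, 0]]
    - [0, [-43.5, -20, 8], [0, 0, 0]]
    - [0, [-43.5, -20, 8], [0, 0, 0]]
    - [0, [-43.5, -20, 8], [0, 0, 0]]
    - [0, [-43.5, -20, 8], [0, 0, 0]]
    - [0, [-43.5, -20, 8], [0, 0, 0]]
  squeeze: 20

```text
time_s: 1.85
ee_pos: [518.2, 249.2, 155.8]
ee_rot: [180.0, 0.0, 165.1]
force: [0.1, 0.9, -0.2]
gripper_width: 91.2
gripper_force: 0.0
```

Request:
servo_tool:
  steps:
    - [0, [-43.4, -20.2, 8], [0, 0, 0]]
    - [0, [-43.4, -20.2, 8], [0, 0, 0]]
    - [0, [-43.5, -20.2, 8], [0, 0, 0]]
    - [0, [0, 0, 16], [0, 0, -0.084]]
    - [0, [0, 0, 16], [0, 0, 0]]
    - [0, [0, 0, 0], [0, 0, 0]]
    - [0, [0, 0, 0], [0, 0, 0]]
    - [0, [0, 0, 0], [0, 0, 0]]
    - [0, [0, 0, 0], [0, 0, 0]]
    - [0, [0, 0, 0], [0, 0, 0]]

```text
time_s: 2.85
ee_pos: [627.3, 159.0, 100.8]
ee_rot: [180.0, 0.1, 170.0]
force: [0.1, -0.3, -0.1]
gripper_width: 90.9
gripper_force: 0.0
```

```bash
python3 - <<'E'
from h import *
f=cams.grab_frame("side"); g=cams.grab_frame("top")
save("pre.png",np.hstack([cv2.resize(x,None,fx=2.5,fy=2.5,interpolation=cv2.INTER_CUBIC) for x in(f["color"][120:280,240:400],g["color"][120:280,200:360])]))
E
```

```text
(no output)
```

View pics/pre.png

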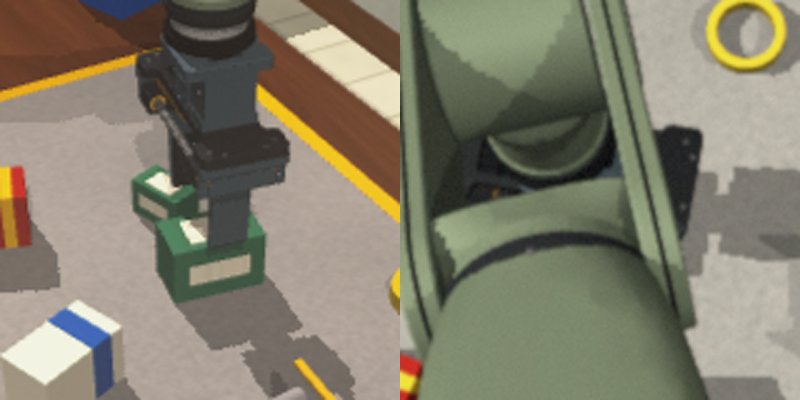

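The side crop shows the near finger over the front long side at (228,220), with the far finger in the gap to the small look-alike. It's lined up, so I descend and grip.

Request:
servo_tool:
  steps:
    - [0, [0, 0, 18], [0, 0, 0]]
    - [0, [0, 0, 18], [0, 0, 0]]
    - [0, [0, 0, 14], [0, 0, 0]]
    - [0, [0, 0, 5], [0, 0, 0]]
    - [0, [0, 0, 0], [0, 0, 0]]
    - [255, [0, 0, 0], [0, 0, 0]]
    - [255, [0, 0, 0], [0, 0, 0]]
    - [255, [0, 0, 0], [0, 0, 0]]
    - [255, [0, 0, 0], [0, 0, 0]]
    - [255, [0, 0, 0], [0, 0, 0]]
  squeeze: 20

```text
time_s: 3.95
ee_pos: [627.2, 158.7, 45.2]
ee_rot: [180.0, 0.0, 169.9]
force: [0.3, 0.2, 1.9]
gripper_width: 54.2
gripper_force: 0.0
```

Request:
servo_tool:
  steps:
    - [255, [0, 0, 0], [0, 0, 0]]
    - [255, [0, 0, 0], [0, 0, 0]]
    - [255, [0, 0, 0], [0, 0, 0]]
    - [255, [0, 0, -5], [0, 0, 0]]
    - [255, [0, 0, -15], [0, 0, 0]]
    - [255, [0, 0, -25], [0, 0, 0]]
    - [255, [0, 0, -35], [0, 0, 0]]
    - [255, [0, 0, -35], [0, 0, 0]]
    - [255, [0, 0, -25], [0, 0, 0]]
    - [255, [0, 0, -10], [0, 0, 0]]
  squeeze: 25

```text
time_s: 4.95
ee_pos: [628.0, 158.9, 197.6]
ee_rot: [179.9, 0.2, 169.9]
force: [1.4, 0.4, -3.4]
gripper_width: 52.1
gripper_force: 25.0
```

Request:
servo_tool:
  steps:
    - [255, [2, -20, 0], [0, 0, 0]]
    - [255, [5, -38, 0], [0, 0, 0]]
    - [255, [5, -40, 0], [0, 0, 0]]
    - [255, [5, -40, 0], [0, 0, 0]]
    - [255, [5, -40, 0], [0, 0, 0]]
    - [255, [5, -40, 0], [0, 0, 0]]
    - [255, [5, -40, 0], [0, 0, 0]]
    - [255, [5, -38, 0], [0, 0, 0]]
    - [255, [2.7, -22, 0], [0, 0, 0]]
    - [255, [0, -10, 0], [0, 0, 0]]

```text
time_s: 5.95
ee_pos: [528.1, -159.4, 193.1]
ee_rot: [-180.0, -0.2, 169.8]
force: [0.3, 0.9, -2.7]
gripper_width: 52.4
gripper_force: 25.0
```

Request:
servo_tool:
  steps:
    - [255, [0, 0, 0], [0, 0, 0.1]]
    - [255, [0, 0, 0], [0, 0, 0.14]]
    - [255, [0, 0, 0], [0, 0, 0.14]]
    - [255, [0, 0, 0], [0, 0, 0.14]]
    - [255, [0, 0, 0], [0, 0, 0.14]]
    - [255, [0, 0, 0], [0, 0, 0.14]]
    - [255, [0, 0, 0], [0, 0, 0.14]]
    - [255, [0, 0, 0], [0, 0, 0.14]]
    - [255, [0, 0, 0], [0, 0, 0.14]]
    - [255, [0, 0, 0], [0, 0, 0.126]]

```text
time_s: 6.95
ee_pos: [530.0, -156.6, 193.6]
ee_rot: [-179.9, -0.1, 92.5]
force: [-1.1, -0.5, -3.3]
gripper_width: 51.9
gripper_force: 25.0
```

Request:
servo_tool:
  steps:
    - [255, [0, 0, 0], [0, 0.05, 0]]
    - [255, [0, 0, 0], [0, 0.05, 0]]
    - [255, [0, 0, 0], [0, 0.04, 0]]
    - [255, [0, 0, 0], [0, 0, 0]]
    - [255, [0, 0, 0], [0, 0, 0]]
    - [255, [0, 0, 0], [0, 0, 0]]
    - [255, [0, 0, 0], [0, 0, 0]]
    - [255, [0, 0, 0], [0, 0, 0]]
    - [255, [0, 0, 0], [0, 0, 0]]
    - [255, [0, 0, 0], [0, 0, 0]]

```text
time_s: 7.95
ee_pos: [530.7, -157.2, 195.0]
ee_rot: [180.0, -8.0, 92.8]
force: [0.2, -0.3, -3.9]
gripper_width: 52.1
gripper_force: 25.0
```

```bash
python3 - <<'E'
from h import *
f=cams.grab_frame("side"); g=cams.grab_frame("top")
save("hov.png",np.hstack([cv2.resize(x,None,fx=1.6,fy=1.6,interpolation=cv2.INTER_CUBIC) for x in(f["color"][180:430,260:510],g["color"][120:370,350:600])]))
P=pts(f); o=outline_of(f,"green_carton")
for k in o:
    Q=P[k["pixels"]&(f["z_map"]>0)]; print(k["confidence"],k["at"],np.round(np.percentile(Q,[2,50,98],axis=0)).tolist())
    r=Q[(Q[:,2]>100)]
# near-side face bottom edge slope / long axis heading
k=max(o,key=lambda k:np.median(P[k["pixels"]][:,2])); m=cv2.erode(k["pixels"].astype(np.uint8),np.ones((3,3)))>0
Q=P[m&(f["z_map"]>0)]; s=Q[Q[:,0]<np.percentile(Q[:,0],30)]
print("near face x at y ends",np.polyval(np.polyfit(Q[:,1],Q[:,0],1),[-120,-190]))
s=state(); print(s["ee_pos"],s["ee_rot"])
E
```

```text
0.7 [379.6, 284.9] [[503.0, -206.0, 147.0], [523.0, -194.0, 198.0], [555.0, -148.0, 210.0]]
0.68 [304.7, 200.5] [[615.0, 232.0, 1.0], [631.0, 253.0, 31.0], [660.0, 291.0, 42.0]]
near face x at y ends [523.80570821 524.05385442]
[ 530.6560928  -157.33543469  194.96830902] [179.9937582   -8.02147449  92.81176918]
```

View pics/hov.png

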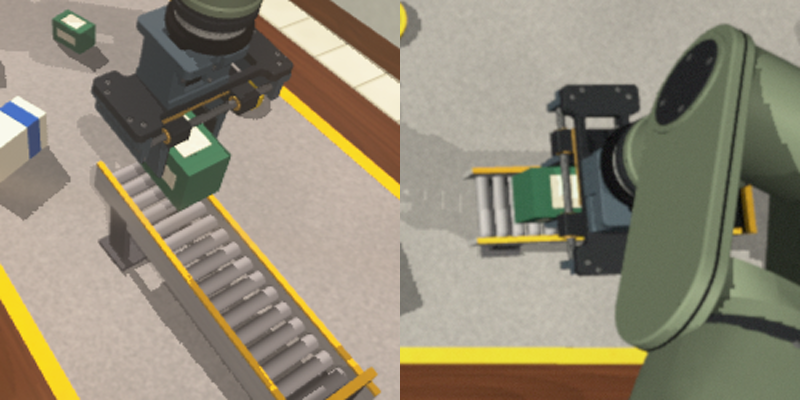

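Side view: the carton is over the upper lane, level with the rollers' slope. Top view: it sits between both yellow guides, centred near crop (545,195). Lowering it now.

Request:
servo_tool:
  steps:
    - [255, [-3, 0, 6], [0, 0, 0]]
    - [255, [-3, 0, 10], [0, 0, 0]]
    - [255, [-2.5, 0, 12], [0, 0, 0]]
    - [255, [0, 0, 10], [0, 0, 0]]
    - [255, [0, 0, 8], [0, 0, 0]]
    - [255, [0, 0, 5], [0, 0, 0]]
    - [255, [0, 0, 4], [0, 0, 0]]
    - [255, [0, 0, 0], [0, 0, 0]]
    - [255, [0, 0, 0], [0, 0, 0]]
    - [255, [0, 0, 0], [0, 0, 0]]

```text
time_s: 9.1
ee_pos: [531.0, -158.2, 139.7]
ee_rot: [179.9, -8.0, 92.8]
force: [0.1, -0.6, -2.7]
gripper_width: 51.9
gripper_force: 25.0
```

```bash
python3 - <<'E'
from h import *
f=cams.grab_frame("side"); g=cams.grab_frame("top")
save("low.png",np.hstack([cv2.resize(x,None,fx=2.6,fy=2.6,interpolation=cv2.INTER_CUBIC) for x in(f["color"][220:370,300:450],g["color"][170:320,370:520])]))
E
```

```text
(no output)
```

View pics/low.png

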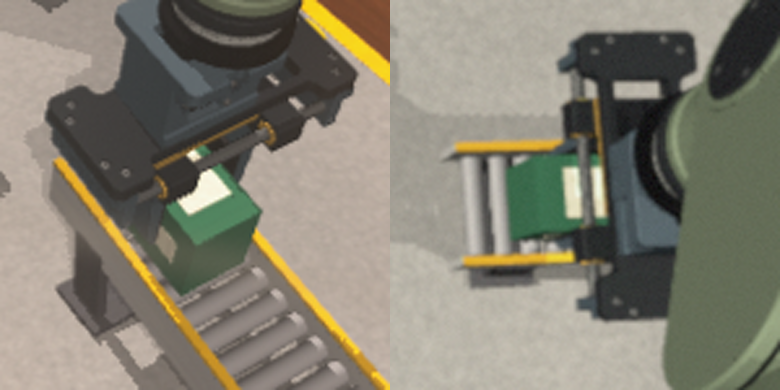

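Carton between the guides, a few mm above the rollers, which still show under it. Lowering slowly to contact.

Request:
servo_tool:
  steps:
    - [255, [0, 0, 1], [0, 0, 0]]
    - [255, [0, 0, 1], [0, 0, 0]]
    - [255, [0, 0, 1], [0, 0, 0]]
    - [255, [0, 0, 1], [0, 0, 0]]
    - [255, [0, 0, 0.5], [0, 0, 0]]
    - [255, [0, 0, 0], [0, 0, 0]]
    - [255, [0, 0, 0], [0, 0, 0]]
    - [255, [0, 0, 0], [0, 0, 0]]
    - [255, [0, 0, 0], [0, 0, 0]]
    - [255, [0, 0, 0], [0, 0, 0]]

```text
time_s: 10.2
ee_pos: [530.6, -157.5, 134.8]
ee_rot: [180.0, -8.0, 92.8]
force: [0.1, -0.4, -4.3]
gripper_width: 52.2
gripper_force: 25.0
```

Request:
servo_tool:
  steps:
    - [255, [0, 0, 0.5], [0, 0, 0]]
    - [255, [0, 0, 0], [0, 0, 0]]
    - [255, [0, 0, 0.5], [0, 0, 0]]
    - [255, [0, 0, 0], [0, 0, 0]]
    - [255, [0, 0, 0.5], [0, 0, 0]]
    - [255, [0, 0, 0], [0, 0, 0]]
    - [255, [0, 0, 0], [0, 0, 0]]
    - [255, [0, 0, 0], [0, 0, 0]]
    - [255, [0, 0, 0], [0, 0, 0]]
    - [255, [0, 0, 0], [0, 0, 0]]

```text
time_s: 11.2
ee_pos: [530.7, -157.4, 133.8]
ee_rot: [180.0, -8.0, 92.8]
force: [-1.8, -0.6, 4.4]
gripper_width: 51.6
gripper_force: 25.0
```

Contact: the force rose from about -3.5 to +4.4 N. Releasing, holding still.

Request:
servo_tool:
  steps:
    - [0, [0, 0, 0], [0, 0, 0]]
    - [0, [0, 0, 0], [0, 0, 0]]
    - [0, [0, 0, 0], [0, 0, 0]]
    - [0, [0, 0, 0], [0, 0, 0]]
    - [0, [0, 0, 0], [0, 0, 0]]
    - [0, [0, 0, 0], [0, 0, 0]]
    - [0, [0, 0, 0], [0, 0, 0]]
    - [0, [0, 0, 0], [0, 0, 0]]
    - [0, [0, 0, 0], [0, 0, 0]]
    - [0, [0, 0, 0], [0, 0, 0]]

```text
time_s: 12.2
ee_pos: [530.6, -157.2, 133.4]
ee_rot: [180.0, -8.0, 92.8]
force: [0.6, -0.7, -0.4]
gripper_width: 90.9
gripper_force: 0.0
```

Request:
servo_tool:
  steps:
    - [0, [0, 0, 0], [0, 0, 0]]
    - [0, [0, 0, 0], [0, 0, 0]]
    - [0, [0, 0, 0], [0, 0, 0]]
    - [0, [0, 0, 0], [0, 0, 0]]
    - [0, [0, 0, 0], [0, 0, 0]]
    - [0, [0, 0, -10], [0, 0, 0]]
    - [0, [0, 0, -20], [0, 0, 0]]
    - [0, [0, 0, -30], [0, 0, 0]]
    - [0, [0, 0, -30], [0, 0, 0]]
    - [0, [0, 0, -10], [0, 0, 0]]

```text
time_s: 13.2
ee_pos: [532.8, -172.1, 236.1]
ee_rot: [179.6, -7.9, 92.8]
force: [0.8, 0.0, 0.5]
gripper_width: 91.2
gripper_force: 0.0
```

```bash
python3 - <<'E'
from h import *
f=cams.grab_frame("side"); g=cams.grab_frame("top")
save("end.png",np.hstack([f["color"][170:480,150:510],g["color"][100:410,150:590]]))
for n,f in(("side",f),("top",g)):
    P=pts(f)
    for t in("green_carton","red_case","white_carton"):
        for k in outline_of(f,t):
            Q=P[k["pixels"]&(f["z_map"]>0)]; print(n,t,np.round(k["at"]),np.round(np.percentile(Q,[2,50,98],axis=0)).tolist())
E
```

```text
side green_carton [310. 200.] [[615.0, 232.0, 1.0], [632.0, 255.0, 32.0], [662.0, 295.0, 42.0]]
side green_carton [446. 399.] [[511.0, -405.0, 59.0], [525.0, -364.0, 116.0], [566.0, -318.0, 126.0]]
side red_case [234. 204.] [[419.0, 288.0, 3.0], [462.0, 310.0, 50.0], [506.0, 354.0, 62.0]]
side white_carton [266. 267.] [[396.0, 50.0, 2.0], [439.0, 74.0, 53.0], [493.0, 119.0, 62.0]]
top green_carton [226. 202.] [[615.0, 236.0, 4.0], [634.0, 264.0, 40.0], [659.0, 295.0, 44.0]]
top white_carton [308. 293.] [[403.0, 57.0, 57.0], [445.0, 90.0, 61.0], [488.0, 122.0, 64.0]]
```

View pics/end.png

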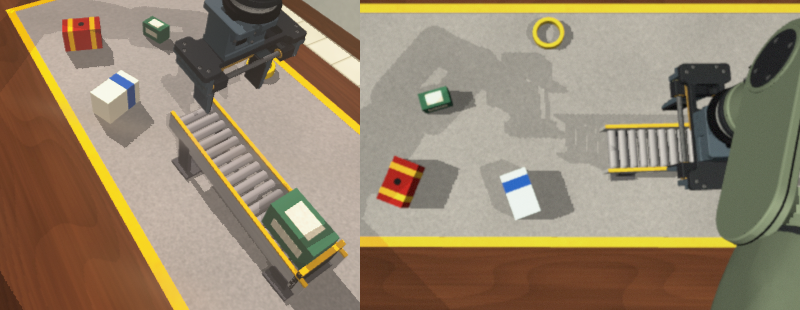

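The carton is at the stop, side crop (305,230), and the red case and white carton are unmoved. The arm is clear.

```bash
python3 -c "
from workcell import ticket; print(ticket.job_done())"
```

```text
the job is handed in; nothing more can be done
None
```

I set the green carton on the upper rollers and let go; it rolled down by itself and now rests against the stop, with the red case and white carton unmoved, and I handed the job in at about 13 s.

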